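# Lift the stirrer off the cooling bin and hold it level

## Robot

A 6-joint arm with a two-finger parallel gripper is mounted at the origin on the work surface. World frame = base frame: x ahead of the robot, y to its left, z up, the work surface at z = 0. Lengths are in m, angles in degrees, forces in N, time in s.
With the tool pointing down it reaches from about 0.35 to 0.875 m from the base axis. Payload 4.2 kg.
Tool frame: the origin (TCP) lies on the centre line of the jaws, within the pads' length; the fingertips stand 19 mm ahead of it and the grasp point (between the pads) is the TCP; z points along the fingers, y is the line along which they close (so a half turn about z gives the same grasp; the last joint's range is limited). The gripper opens to 87 mm and grips with 3 to 60 N. Pads are 19 mm wide; open, the fingers measure 117 mm over their backs; the gripper's body (75 mm by 190 mm) begins 51 mm behind the grasp point.
Start: joints at [-56.115, 22.042, 0.453, 0, -68.411, -14.817], TCP at [0.204, -0.591, 0.242] pointing down, gripper open.
Joint ranges: [-179.83, 179.83], [-69.29, 118.12], [-61.27, 80.66], [-181.25, 117.63], [-171.15, -9.14], [-177.46, 177.46]. Speed limits (degrees/s): [159.86, 159.86, 180, 180, 180, 180].

## Interface

Orientations are given as a 3x3 rotation matrix whose columns are the frame's x, y, z axes.
In Python, from station import sense, capture, finish_job, search_frame, masks_of gives the robot as it stands.
- The arm moves only by the tool drive_tool, never from a script. Its argument "rows" is a list of rows, each a list of 7 numbers: the opening in per cent of the stroke, from 0 (shut) to 100 (fully open), then the shift along the world's x, y, z in mm, then the turn, a rotation vector about the world's x, y, z in rad. In form: [[fingers, dx, dy, dz, wx, wy, wz], ...]. A call has 1 to 5 rows; each row shifts and turns the commanded pose from where the row before left it; what a row does not reach is not made up. A row lasts 1/12 s, in which the tool goes at most 41.7 mm and 7.16 degrees, less where a joint would pass 70% of its speed; a pose out of reach is approached as far as the arm can. A call is refused whole if a number of a shift passes 41.7 or a number of a turn 0.125, either way. A call with a gripper value outside its range is refused whole. The fingers move at their own pace and stop on an object; the grip force is fixed at half the most. Time passes only in rows, so rows that do not move let the fingers close. It gives the time, the measured TCP pose, the force, the opening and the grip force at its end, in the units of the state.
- sense(): the state, without advancing time (a new reading comes with each control period).
- capture(name): name is "scene" or "top"; returns a dict with "frame" (400x640x3 uint8, red, green, blue), "z_map" (400x640 float32, m along the optical axis (not along the pixel's ray), 0 where there is no reading), "fx", "fy", "cx", "cy" (pixels), "R" (3x3) and "t" (3): a world point X has camera coordinates R X + t. Camera axes: x right, y down, z forward; pixel columns grow to the right and rows downward; lengths in m; the calibration is good to about 2 mm. A picture is of the moment at which its call begins.
- finish_job(): hands the job in; it is judged then, once.
Trained networks look in a picture, given as the dict that the camera call returned (one of the last four; its "shot" number tells which), for a name from the list of things; names that differ only in an ending like _2 or _b are one class to them, and where a whole thing is asked for, a point or a joint stands for the part that bears it (a point fixed in the world has none). Each returns a list of dicts, best first, with "p" (0 to 1); they miss things now and then, are a little off and sometimes report something else, mostly with a low value. They report only what shows in the picture. A call takes as long as a camera call. They do not tell look-alikes from the thing itself.
- search_frame(label, picture): "xy" ([column, row] in pixels, amid what is visible of it).
- masks_of(label, picture): "region" (400x640 bool, what is visible of it) and "xy" ([column, row] in pixels, amid what is visible of it).
The state is a dict: "time_s": time; "joints": joint angles; "joint_velocities": joint speeds; "effort": joint torques, N m; "tcp_pos": TCP position; "ee_rot": TCP orientation; "wrist_force": force on the tool from outside, world axes, zero at the start; "moment": the same for the moment, N m; "gripper_width": opening from 0.0 (shut) to 1.0 (fully open); "gripper_force": force on a finger pad.
Only numpy, scipy, OpenCV 4.12 (cv2) and the standard library are available. Lean on these libraries where they do the work, as an engineer would, in place of code of your own. Each camera call takes 0.05 s, during which the arm holds its last target. There are 200 camera calls.

## Task

Take the loose knurled nut off the end of the cooling bin's shaft and put it in the shallow steel tray. Then grip the stirrer at its balance point on the long arm, lift it straight up off the shaft and keep it level; finish still holding it there, steady, with the hub straight over the shaft and about 6 cm clear of the shaft's end, so that the bin can be brushed out under it. Do not let go at the end, and leave the brush, the cup and the canister alone.

Things in the scene. Friction and masses are not known exactly. Their poses are not given: they have to be found in the camera images.
- cooler: Round cooling bin of a coffee roaster, fixed on the counter: steel drum 330 mm across. Origin on the counter under its centre, z up. Perforated floor 70 mm above the counter; thin upright wall, inner diameter 320 mm, rolled rim at 127 mm. A short discharge chute sticks out 45 mm along its +x, a flat switch box 20 mm along -x.
- shaft_tip (a point): End of the upright drive shaft in the bin's middle, 134 mm above the counter. The shaft is 12 mm in diameter and stands on a shoulder 26 mm across whose top, where the stirrer's hub rests, is 80 mm above the counter. With the nut off, the stirrer sags there by about 1 degree until its outer blade touches the bin's floor.
- stirrer: Metal stirrer, loose, 0.36 kg: hub (38 mm across, 40 mm high, 16 mm through bore) over the shaft, at any angle about it. Origin: bore axis at the hub's underside; z up. A flat-sided bar, 14 mm wide, 12 mm high, crosses the hub: long arm along +x to 140 mm from the axis, two plough blades below it from 80 mm outwards; short arm along -x to 42 mm, one scraper. Blades reach 8 mm below the origin.
- stirrer_balance (a point): The stirrer's balance point: on the centre line of the long arm's bar, 48 mm from the bore's axis along the stirrer's +x, 26 mm above the stirrer's origin and 36 mm above the bin's floor at the start. The bar is bare between the hub (19 mm from the axis) and the first blade (80 mm).
- nut: Knurled steel hand nut, already unscrewed, standing loose on top of the hub over the last 14 mm of the shaft: a round cap 34 mm across, 26 mm high, about 0.09 kg, blind bore 16 mm wide and 18 mm deep from below. It lifts straight off. Origin: centre of its underside, 120 mm above the counter at the start; z up.
- tray: The shallow steel tray for small parts, on the counter beside the bin: 170 x 130 mm outside, 25 mm high, 3 mm walls and floor, loose (0.45 kg). Origin: centre of its underside; x along its long side, z up.
- brush: A bench brush with a wooden handle, 160 mm long and 40 mm high, lying on the counter; leave it alone. Origin under its handle's middle.
- cup: A white ceramic cup, 80 mm across and 90 mm high, standing beyond the brush; leave it alone. Origin: centre of its foot.
- canister: A round metal bean canister with a white lid, 130 mm across and 130 mm high; leave it alone. Origin: centre of its foot.
Mind the look-alikes: they are no part of the job. Of the things shaped like the stirrer, the metal one is meant.

How it is judged (in metres and radians):
On the way, in this order (a step that is already met when the one before it is completed fails the run):
1. the nut lies in the tray, released (x of nut in the frame of tray between -0.075 and 0.075 m and y of nut in the frame of tray between -0.055 and 0.055 m and z of nut in the frame of tray below 0.035 m and contact force between nut and tray above 0.2 N and contact force between nut and the fingers below 0.05 N), for 0.2 s.
2. the stirrer is off the shaft, held in the gripper (z of stirrer in the frame of shaft_tip above 0.005 m and contact force between stirrer and the fingers above 1 N), for 0.1 s.
At the end, for the whole second after the job is handed in: Nut resting in the tray. Fingers hold the stirrer within 20 mm (from above) of its balance point; it does not touch the bin, hub within 20 mm of the shaft's axis, hub's underside 30 to 100 mm above the shaft's end, level within 0.09 rad, still (x of nut in the frame of tray between -0.075 and 0.075 m and y of nut in the frame of tray between -0.055 and 0.055 m and z of nut in the frame of tray below 0.035 m and contact force between nut and tray above 0.2 N and horizontal distance between stirrer and shaft_tip below 0.02 m and z of stirrer in the frame of shaft_tip between 0.03 and 0.1 m and angle between stirrer's own z axis and vertical below 0.09 rad and horizontal distance between the grasp point and stirrer_balance below 0.02 m and contact force between stirrer and the fingers above 1 N and contact force between stirrer and cooler below 0.05 N and linear speed of stirrer below 0.02 m/s and angular speed of stirrer below 0.15 rad/s); the arm keeps its last pose, push and grip.
It fails at once if the stirrer is tipped more than 0.3 rad (angle between stirrer's own z axis and vertical above 0.3 rad).
It fails at once if the brush is disturbed (30 mm) (distance of brush from where it was at the start of the episode above 0.03 m).
It fails at once if the cup is disturbed (30 mm) (distance of cup from where it was at the start of the episode above 0.03 m).
It fails at once if the canister is disturbed (30 mm) (distance of canister from where it was at the start of the episode above 0.03 m).
It also fails if it takes over 54 s, if anything falls off the work surface, if the arm or the gripper's body presses on something with over 40 N, if the wrist force passes 120 N, or if a joint passes its speed limit or range.

## Working session

There is one attempt and no reset: what is moved stays moved. The work goes in short steps, Python scripts to look and compute and a tool call to move; the robot and the scene stay as the last step left them, time stands still between calls to the robot, and variables do not carry over. Pictures are saved under pics/ and viewed, at most 10 in all, crops included, and the job is handed in when it is done.

Besides the shell and the picture viewer there is one more tool, called after "Call:" by a JSON object that holds its "op" and its "data". drive_tool: Moves the arm, as the interface text tells. Its arguments: {"type":"object","properties":{"rows":{"type":"array"}},"required":["rows"]}

```bash
mkdir -p pics
cat > h.py <<'E'
import numpy as np, cv2
from station import *
def world(c,u,v,z=None):
    u=np.asarray(u,float);v=np.asarray(v,float)
    d=c["z_map"][v.astype(int),u.astype(int)] if z is None else z
    P=np.stack([(u-c["cx"])/c["fx"]*d,(v-c["cy"])/c["fy"]*d,d],-1)
    return (P-np.array(c["t"]))@np.array(c["R"])
def cloud(c,m):
    v,u=np.nonzero(m&(c["z_map"]>0)); return world(c,u,v)
def save(c,n,crop=None,s=1):
    f=c["frame"][:,:,::-1]
    if crop: f=f[crop[1]:crop[3],crop[0]:crop[2]]
    cv2.imwrite("pics/"+n+".png",cv2.resize(f,None,fx=s,fy=s,interpolation=cv2.INTER_CUBIC))
E
python3 - <<'E'
from h import *
np.set_printoptions(precision=3,suppress=True)
for n in ("top","scene"):
    c=capture(n); save(c,n)
    print(n,c["t"],c["R"])
    for l in ("cooler","stirrer","nut","tray","brush","cup","canister"):
        for r in masks_of(l,c)[:4]:
            if r["p"]<.2: continue
            P=cloud(c,r["region"]); print(l,round(r["p"],2),np.round(r["xy"]),r["region"].sum(),np.median(P,0),P.min(0),P.max(0))
print(sense())
E
```

```text
top [-0.013  0.494  1.339] [[ 0.026 -1.    -0.006]
 [-0.988 -0.024 -0.15 ]
 [ 0.15   0.009 -0.989]]
cooler 0.74 [166. 170.] 1810 [0.567 0.482 0.128] [ 0.511  0.431 -0.007] [0.67  0.589 0.136]
cooler 0.62 [263. 179.] 9080 [0.561 0.192 0.07 ] [ 0.372  0.023 -0.01 ] [0.783 0.389 0.134]
stirrer 0.95 [380. 114.] 385 [ 0.797 -0.214  0.038] [ 0.714 -0.247 -0.005] [ 0.89  -0.168  0.052]
stirrer 0.84 [384. 272.] 258 [ 0.268 -0.22   0.04 ] [ 0.214 -0.33  -0.008] [ 0.302 -0.167  0.054]
stirrer 0.67 [238. 190.] 441 [0.51  0.245 0.107] [0.448 0.154 0.063] [0.591 0.311 0.136]
nut 0.45 [254. 177.] 101 [0.551 0.189 0.144] [0.536 0.175 0.121] [0.568 0.204 0.151]
tray 0.92 [373. 186.] 2265 [ 0.567 -0.194  0.003] [ 0.461 -0.288 -0.008] [ 0.669 -0.103  0.034]
tray 0.65 [462. 223.] 482 [ 0.442 -0.474  0.037] [ 0.355 -0.499 -0.006] [ 0.517 -0.46   0.048]
brush 0.96 [460. 223.] 443 [ 0.439 -0.475  0.037] [ 0.355 -0.494 -0.001] [ 0.511 -0.46   0.048]
cup 0.75 [448. 164.] 603 [ 0.64  -0.437  0.048] [ 0.591 -0.468 -0.005] [ 0.689 -0.39   0.094]
canister 0.73 [165. 171.] 1862 [0.567 0.482 0.127] [ 0.511  0.431
[... 807 characters left out ...]
3  -0.428  0.06 ] [ 0.591 -0.471 -0.001] [ 0.67  -0.391  0.095]
canister 0.87 [479. 328.] 3484 [0.596 0.49  0.129] [ 0.513  0.431 -0.004] [0.642 0.597 0.136]
{'time_s': 0.8, 'joints': array([-56.115,  22.039,   0.453,  -0.003, -68.407, -14.816]), 'joint_velocities': array([-0.087, -0.047, -0.066,  0.022,  0.045, -0.024]), 'effort': array([  0.   , -39.041,  18.761,   4.224,   0.016,  -0.   ]), 'tcp_pos': array([ 0.204, -0.591,  0.242]), 'ee_rot': array([[-0.945, -0.327,  0.   ],
       [-0.327,  0.945, -0.   ],
       [-0.   , -0.   , -1.   ]]), 'wrist_force': array([-0.241,  1.146,  0.15 ]), 'moment': array([ 0.068,  0.02 , -0.023]), 'gripper_force': 0.0, 'gripper_width': 0.999306464545473}
```

Run:
```python
from h import *
np.set_printoptions(precision=4,suppress=True)
for n,cr in (("top",(170,90,350,270)),("scene",(260,150,470,370))):
    c=capture(n); save(c,n+"_crop",cr,2.7 if n=="scene" else 3)
    v,u=np.mgrid[0:400,0:640]; u=u.ravel();v=v.ravel()
    P=world(c,u,v); ok=c["z_map"].ravel()>0
    d=np.hypot(P[:,0]-.555,P[:,1]-.19)
    a=ok&(P[:,2]>.14)&(P[:,2]<.155)&(d<.04)
    Q=P[a]; print(n,"nut top",a.sum(),Q.mean(0),(Q.min(0)+Q.max(0))/2,np.ptp(Q,axis=0))
    # rim
    a=ok&(P[:,2]>.12)&(P[:,2]<.134)&(d>.14)&(d<.19)
    Q=P[a]; A=np.c_[2*Q[:,:2],np.ones(len(Q))]; s=np.linalg.lstsq(A,(Q[:,:2]**2).sum(1),rcond=None)[0]
    print("rim",s[:2],np.sqrt(s[2]+s[0]**2+s[1]**2),Q[:,2].mean())
    a=ok&(P[:,2]>.098)&(P[:,2]<.118)&(d<.15)&(d>.024)
    Q=P[a]; 
    for q,x,y in sorted(zip(Q[:,:],u[a],v[a]),key=lambda t:t[0][1])[::max(1,len(Q)//25)]: print(q,x,y)
    r=[m for m in masks_of("tray",c)][0]
    T=cloud(c,r["region"]); T=T[(T[:,2]>-.002)&(T[:,2]<.035)]
    print("tray",cv2.minAreaRect(T[:,:2].astype(np.float32)))
```

```text
top nut top 96 [0.5528 0.1916 0.1449] [0.5519 0.1915 0.1453] [0.0313 0.0313 0.0101]
rim [0.554  0.1907] 0.16326068578943922 0.12540337366737447
[0.5753 0.1547 0.0994] 268 173
[0.5725 0.1627 0.111 ] 265 173
[0.5741 0.1681 0.1177] 263 172
[0.5359 0.2045 0.1132] 251 184
[0.5309 0.2119 0.1051] 249 186
[0.5325 0.217  0.1126] 247 185
[0.5302 0.2209 0.1075] 246 186
[0.5363 0.2241 0.1089] 245 184
[0.5261 0.2294 0.1112] 243 187
[0.5141 0.2327 0.1069] 242 191
[0.5262 0.2359 0.1101] 241 187
[0.519  0.2411 0.1138] 239 189
[0.5162 0.2445 0.1115] 238 190
[0.4998 0.2492 0.1144] 236 195
[0.5066 0.2535 0.1108] 235 193
[0.4978 0.257  0.1063] 234 196
[0.4932 0.2614 0.1143] 232 197
[0.4731 0.263  0.1009] 232 204
[0.485  0.2658 0.1056] 231 200
[0.4819 0.269  0.1047] 230 201
[0.4839 0.2739 0.1112] 228 200
[0.4778 0.2771 0.1094] 227 202
[0.4741 0.2825 0.1123] 225 203
[0.4807 0.2865 0.1097] 224 201
[0.4773 0.2892 0.1107] 223 202
[0.4737 0.2915 0.1133] 222 203
[0.4707 0.2947 0.1124] 221 204
tray ((0.5647755861282349, -0.19136646389961243), (0.18145126104354858, 0.14064089953899384), 15.872174263000488)
scene
[... 359 characters left out ...]
0.5171 0.2238 0.1102] 384 252
[0.5323 0.228  0.1063] 383 258
[0.5279 0.2323 0.1026] 385 258
[0.5075 0.2365 0.1112] 390 251
[0.5042 0.241  0.1096] 392 251
[0.5047 0.246  0.1151] 394 251
[0.4987 0.2502 0.1085] 396 251
[0.4967 0.2548 0.1095] 398 251
[0.5009 0.2593 0.1095] 399 253
[0.5011 0.2626 0.107 ] 400 254
[0.4916 0.2656 0.1162] 403 250
[0.4969 0.2703 0.1011] 403 255
[0.4752 0.2746 0.1078] 408 248
[0.4738 0.2793 0.1097] 410 248
[0.477  0.2837 0.1078] 411 250
[0.4734 0.2882 0.1058] 413 250
[0.4701 0.2909 0.114 ] 415 248
[0.453  0.2932 0.0986] 417 246
[0.4666 0.2988 0.1095] 418 249
tray ((0.557398796081543, -0.20081202685832977), (0.20077720284461975, 0.15470676124095917), 16.406169891357422)
```

View pics/top.png

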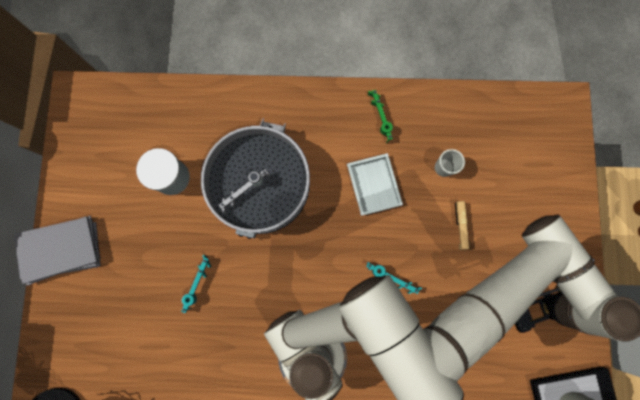

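View pics/top_crop.png

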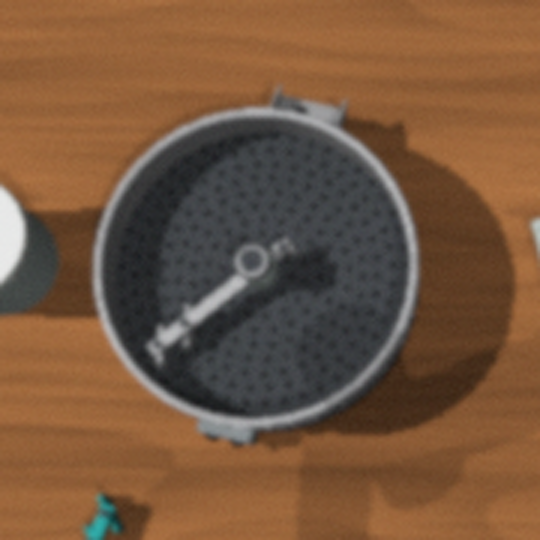

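View pics/scene_crop.png

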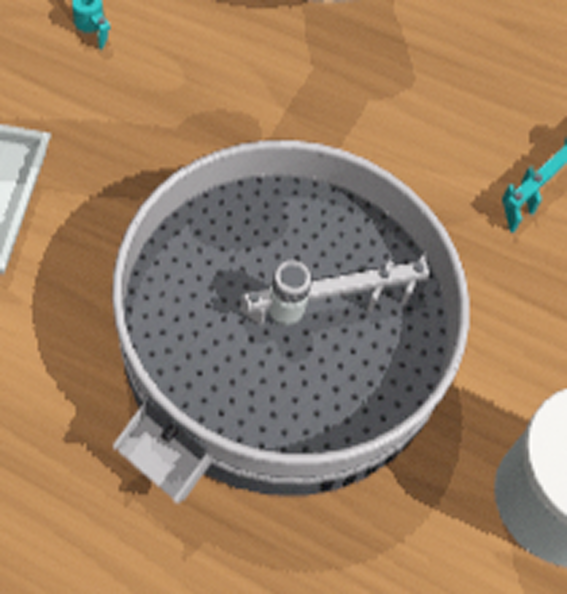

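The top view shows four stirrer-shaped things: green at (383,115), teal at (393,278), teal at (195,285), and the metal one in the bin at (242,188). I choose the metal one, since it sits on the shaft. Both crops confirm this, and they show the nut on its hub at (254,177). The tray is at (374,186).

Call:
{"op": "drive_tool", "data": {"rows": [[100,16,36,3,0,0,0.09],[100,16,36,3,0,0,0.09],[100,16,36,3,0,0,0.09],[100,16,36,3,0,0,0.09],[100,16,36,3,0,0,0.09]]}}

```text
time_s: 1.42
tcp_pos: [0.2845, -0.4091, 0.2567]
ee_rot: [[-0.706, -0.708, 0.0], [-0.708, 0.706, -0.0], [0.0, -0.0, -1.0]]
wrist_force: [0.4, 0.4, -0.2]
gripper_width: 0.999
gripper_force: 0.0
```

Call:
{"op": "drive_tool", "data": {"rows": [[100,16,36,0,0,0,0.09],[100,16,36,0,0,0,0.09],[100,16,36,0,0,0,0.09],[100,16,36,0,0,0,0.09],[100,16,36,0,0,0,0.09]]}}

```text
time_s: 1.83
tcp_pos: [0.3645, -0.2289, 0.257]
ee_rot: [[-0.328, -0.945, 0.001], [-0.945, 0.328, -0.0], [-0.0, -0.001, -1.0]]
wrist_force: [1.0, 0.5, -1.1]
gripper_width: 0.998
gripper_force: 0.0
```

Call:
{"op": "drive_tool", "data": {"rows": [[100,16,36,0,0,0,0.09],[100,16,36,0,0,0,0.09],[100,16,36,0,0,0,0.09],[100,16,36,0,0,0,0.09],[100,16,36,0,0,0,0.09]]}}

```text
time_s: 2.25
tcp_pos: [0.4445, -0.0487, 0.2571]
ee_rot: [[0.117, -0.993, 0.001], [-0.993, -0.117, 0.0], [-0.0, -0.001, -1.0]]
wrist_force: [0.6, -0.4, -0.5]
gripper_width: 1.002
gripper_force: 0.0
```

Call:
{"op": "drive_tool", "data": {"rows": [[100,16,36,0,0,0,0.09],[100,16,36,0,0,0,0.09],[100,16,36,0,0,0,0.09],[100,16,36,0,0,0,0.09],[100,0,0,0,0,0,0]]}}

```text
time_s: 2.67
tcp_pos: [0.5109, 0.0985, 0.2562]
ee_rot: [[0.462, -0.887, 0.002], [-0.887, -0.462, 0.001], [0.0, -0.002, -1.0]]
wrist_force: [0.4, -1.2, 0.4]
gripper_width: 1.002
gripper_force: 0.0
```

Call:
{"op": "drive_tool", "data": {"rows": [[100,14,31,0,0,0,0.06],[100,14,31,0,0,0,0.06],[100,15,31,0,0,0,0.06],[100,0,0,-25,0,0,0],[100,0,0,-25,0,0,0]]}}

```text
time_s: 3.08
tcp_pos: [0.5526, 0.1887, 0.2069]
ee_rot: [[0.608, -0.794, 0.003], [-0.794, -0.608, 0.002], [0.0, -0.004, -1.0]]
wrist_force: [0.2, -0.9, -0.0]
gripper_width: 1.002
gripper_force: 0.0
```

Call:
{"op": "drive_tool", "data": {"rows": [[100,0,0,-25,0,0,0],[100,0,0,-20,0,0,0],[100,0,0,-12,0,0,0],[100,0,0,-7,0,0,0],[100,0,0,0,0,0,0]]}}

```text
time_s: 3.5
tcp_pos: [0.5505, 0.1858, 0.1409]
ee_rot: [[0.607, -0.795, -0.003], [-0.795, -0.607, -0.002], [-0.0, 0.003, -1.0]]
wrist_force: [0.3, 0.5, -0.7]
gripper_width: 1.001
gripper_force: 0.0
```

Call:
{"op": "drive_tool", "data": {"rows": [[0,0,0,0,0,0,0],[0,0,0,0,0,0,0],[0,0,0,0,0,0,0],[0,0,0,0,0,0,0],[0,0,0,0,0,0,0]]}}

```text
time_s: 3.92
tcp_pos: [0.5515, 0.1865, 0.1433]
ee_rot: [[0.607, -0.795, 0.001], [-0.795, -0.607, 0.001], [0.0, -0.001, -1.0]]
wrist_force: [0.0, -0.2, -0.8]
gripper_width: 0.704
gripper_force: 0.0
```

Call:
{"op": "drive_tool", "data": {"rows": [[60,3,4,0,0,0,0],[40,0,0,0,0,0,0],[0,0,0,0,0,0,0],[0,0,0,0,0,0,0],[0,0,0,0,0,0,0]]}}

```text
time_s: 4.33
tcp_pos: [0.5543, 0.1904, 0.1425]
ee_rot: [[0.607, -0.795, 0.0], [-0.795, -0.607, 0.0], [0.0, -0.0, -1.0]]
wrist_force: [0.6, 0.6, -0.7]
gripper_width: 0.387
gripper_force: 29.3
```

Call:
{"op": "drive_tool", "data": {"rows": [[0,0,0,0,0,0,0],[0,0,0,0,0,0,0],[0,0,0,0,0,0,0],[0,0,0,0,0,0,0],[0,0,0,0,0,0,0]]}}

```text
time_s: 4.75
tcp_pos: [0.5542, 0.1903, 0.1425]
ee_rot: [[0.607, -0.795, 0.0], [-0.795, -0.607, 0.0], [-0.0, -0.0, -1.0]]
wrist_force: [0.2, 0.3, -1.3]
gripper_width: 0.385
gripper_force: 30.0
```

Call:
{"op": "drive_tool", "data": {"rows": [[0,0,0,10,0,0,0],[0,0,0,20,0,0,0],[0,0,0,25,0,0,0],[0,0,0,25,0,0,0],[0,0,0,10,0,0,0]]}}

```text
time_s: 5.17
tcp_pos: [0.5554, 0.1907, 0.237]
ee_rot: [[0.607, -0.795, 0.005], [-0.795, -0.607, 0.002], [0.002, -0.006, -1.0]]
wrist_force: [-0.1, 0.4, -0.7]
gripper_width: 0.387
gripper_force: 30.0
```

Call:
{"op": "drive_tool", "data": {"rows": [[0,0,-10,0,0,0,0],[0,0,-20,0,0,0,0],[0,0,-33,0,0,0,0],[0,0,-33,0,0,0,0],[0,0,-33,0,0,0,0]]}}

```text
time_s: 5.58
tcp_pos: [0.5525, 0.0594, 0.2306]
ee_rot: [[0.607, -0.795, -0.004], [-0.795, -0.607, -0.001], [-0.002, 0.004, -1.0]]
wrist_force: [0.5, 0.4, 0.1]
gripper_width: 0.38
gripper_force: 30.0
```

Call:
{"op": "drive_tool", "data": {"rows": [[0,0,-33,0,0,0,0],[0,0,-33,0,0,0,0],[0,2,-33,0,0,0,0],[0,2,-33,0,0,0,0],[0,2,-33,0,0,0,0]]}}

```text
time_s: 6.0
tcp_pos: [0.5584, -0.1057, 0.2307]
ee_rot: [[0.606, -0.795, -0.004], [-0.795, -0.606, 0.0], [-0.003, 0.003, -1.0]]
wrist_force: [-0.1, 0.9, -1.1]
gripper_width: 0.382
gripper_force: 30.0
```

Call:
{"op": "drive_tool", "data": {"rows": [[0,0,-33,0,0,0,0],[0,0,-33,0,0,0,0],[0,0,-20,0,0,0,0],[0,0,-8,0,0,0,0],[0,0,0,0,0,0,0]]}}

```text
time_s: 6.42
tcp_pos: [0.5587, -0.1994, 0.2306]
ee_rot: [[0.604, -0.797, -0.004], [-0.797, -0.604, 0.001], [-0.003, 0.002, -1.0]]
wrist_force: [-0.3, 1.1, -1.1]
gripper_width: 0.386
gripper_force: 30.0
```

Run:
```python
from h import *
np.set_printoptions(precision=4,suppress=True)
s=sense(); print(s["tcp_pos"],s["gripper_width"])
for n in ("top","scene"):
    c=capture(n); save(c,n+"2")
    v,u=np.mgrid[0:400,0:640]; P=world(c,u.ravel(),v.ravel()); ok=c["z_map"].ravel()>0
    x,y,z=P.T
    d=np.hypot(x-.5545,y-.191)
    a=ok&(d<.012)&(z>.08); Q=P[a]; print(n,"mid",a.sum(),Q.mean(0),Q.max(0))
    a=ok&(z>.098)&(z<.118)&(d>.024)&(d<.15)
    Q=P[a][:,:2].astype(np.float32); l=cv2.fitLine(Q,cv2.DIST_HUBER,0,.001,.001).ravel()
    k=-1 if l[1]<0 else 1
    nrm=np.array([-l[1],l[0]])*k
    print("bar ang",np.degrees(np.arctan2(l[1]*k,l[0]*k)),"axis offset",nrm@(np.array([.5545,.191])-l[2:]), "off pts",len(Q), np.std((Q-l[2:])@nrm))
    a=ok&(z>.114)&(z<.128)&(d<.024); Q=P[a]; print("hub top",a.sum(),(Q[:,:2].min(0)+Q[:,:2].max(0))/2,Q.mean(0))
```

```text
[ 0.5587 -0.1994  0.2306] 0.38648315267722433
top mid 44 [0.554  0.1907 0.1214] [0.5638 0.2021 0.1364]
bar ang 129.39526 axis offset -0.0021120693279268253 off pts 242 0.00782351
hub top 92 [0.5534 0.192 ] [0.5533 0.191  0.1187]
scene mid 64 [0.5558 0.1912 0.1238] [0.5653 0.2021 0.1369]
bar ang 129.90005 axis offset 0.0033896156243306916 off pts 356 0.005473395
hub top 132 [0.5542 0.1899] [0.557  0.1914 0.1197]
```

Call:
{"op": "drive_tool", "data": {"rows": [[0,2,2,-20,0,0,0],[0,0,0,-35,0,0,0],[0,0,0,-35,0,0,0],[0,0,0,-35,0,0,0],[0,0,0,-30,0,0,0]]}}

```text
time_s: 6.93
tcp_pos: [0.5613, -0.1938, 0.0755]
ee_rot: [[0.608, -0.794, -0.002], [-0.794, -0.608, 0.001], [-0.001, 0.001, -1.0]]
wrist_force: [0.8, 0.6, -2.0]
gripper_width: 0.381
gripper_force: 30.0
```

Call:
{"op": "drive_tool", "data": {"rows": [[0,0,0,-20,0,0,0],[0,0,0,-10,0,0,0],[0,0,0,-8,0,0,0],[0,0,0,-5,0,0,0],[0,0,0,0,0,0,0]]}}

```text
time_s: 7.35
tcp_pos: [0.5625, -0.1952, 0.0346]
ee_rot: [[0.607, -0.794, 0.0], [-0.794, -0.607, 0.0], [0.0, -0.0, -1.0]]
wrist_force: [-0.2, -0.5, -0.2]
gripper_width: 0.383
gripper_force: 30.0
```

Call:
{"op": "drive_tool", "data": {"rows": [[0,0,0,0,0,0,0],[0,0,0,0,0,0,0]]}}

```text
time_s: 7.52
tcp_pos: [0.5632, -0.1957, 0.036]
ee_rot: [[0.607, -0.795, 0.003], [-0.795, -0.607, -0.0], [0.002, -0.002, -1.0]]
wrist_force: [-0.2, 0.2, -0.9]
gripper_width: 0.382
gripper_force: 30.0
```

Call:
{"op": "drive_tool", "data": {"rows": [[0,0,0,-3,0,0,0],[0,0,0,-3,0,0,0],[0,0,0,-2,0,0,0],[0,0,0,0,0,0,0],[0,0,0,0,0,0,0]]}}

```text
time_s: 7.93
tcp_pos: [0.5621, -0.1957, 0.0264]
ee_rot: [[0.607, -0.795, -0.0], [-0.795, -0.607, 0.0], [-0.0, 0.0, -1.0]]
wrist_force: [-0.1, -0.7, -0.5]
gripper_width: 0.383
gripper_force: 30.0
```

Call:
{"op": "drive_tool", "data": {"rows": [[55,0,0,0,0,0,0],[55,0,0,0,0,0,0],[55,0,0,0,0,0,0],[55,0,0,0,0,0,0],[60,0,0,0,0,0,0]]}}

```text
time_s: 8.35
tcp_pos: [0.5623, -0.1957, 0.0267]
ee_rot: [[0.607, -0.795, 0.0], [-0.795, -0.607, -0.0], [0.0, -0.0, -1.0]]
wrist_force: [0.2, 0.1, -0.3]
gripper_width: 0.561
gripper_force: 0.0
```

Call:
{"op": "drive_tool", "data": {"rows": [[60,0,0,8,0,0,0],[60,0,0,20,0,0,0],[60,0,0,36,0,0,0],[60,0,0,36,0,0,0],[60,0,0,36,0,0,0]]}}

```text
time_s: 8.77
tcp_pos: [0.5619, -0.1957, 0.1646]
ee_rot: [[0.607, -0.795, -0.0], [-0.795, -0.607, -0.0], [-0.0, 0.0, -1.0]]
wrist_force: [0.9, 1.1, 0.7]
gripper_width: 0.601
gripper_force: 0.0
```

Call:
{"op": "drive_tool", "data": {"rows": [[60,0,0,36,0,0,0],[60,0,0,30,0,0,0],[60,0,12,12,0,0,0],[60,0,22,0,0,0,0],[60,0,34,0,0,0,0]]}}

```text
time_s: 9.18
tcp_pos: [0.5622, -0.1282, 0.2421]
ee_rot: [[0.604, -0.797, 0.003], [-0.797, -0.604, 0.0], [0.002, -0.002, -1.0]]
wrist_force: [1.3, 0.4, -1.1]
gripper_width: 0.603
gripper_force: 0.0
```

Call:
{"op": "drive_tool", "data": {"rows": [[60,-4,35,0,0,0,0.01],[60,-4,35,0,0,0,0.01],[60,-4,35,0,0,0,0.01],[60,-4,35,0,0,0,0.01],[60,-4,35,0,0,0,0]]}}

```text
time_s: 9.6
tcp_pos: [0.5412, 0.0491, 0.2407]
ee_rot: [[0.638, -0.77, -0.0], [-0.77, -0.638, 0.0], [-0.0, 0.0, -1.0]]
wrist_force: [0.5, 0.5, 0.1]
gripper_width: 0.598
gripper_force: 0.0
```

Call:
{"op": "drive_tool", "data": {"rows": [[60,-4,35,0,0,0,0],[60,-4,35,0,0,0,0],[60,-4,20,0,0,0,0],[60,0,10,0,0,0,0],[60,0,0,0,0,0,0]]}}

```text
time_s: 10.02
tcp_pos: [0.5298, 0.1492, 0.2405]
ee_rot: [[0.64, -0.768, -0.0], [-0.768, -0.64, 0.0], [-0.0, 0.0, -1.0]]
wrist_force: [-0.1, -0.3, 0.4]
gripper_width: 0.599
gripper_force: 0.0
```

Run:
```python
from h import *
np.set_printoptions(precision=4,suppress=True)
s=sense(); print(s["tcp_pos"],s["ee_rot"],s["gripper_width"])
c=capture("scene"); save(c,"scene3",(200,120,500,345),2.6)
for r in masks_of("nut",c)[:2]:
    P=cloud(c,r["region"]); print(r["p"],r["xy"],np.median(P,0),P.max(0))
```

```text
[0.5298 0.1492 0.2405] [[ 0.6404 -0.768  -0.0002]
 [-0.768  -0.6404  0.0001]
 [-0.0002  0.0001 -1.    ]] 0.5988360138825793
0.66 [249.4, 219.4] [ 0.5645 -0.1895  0.0277] [ 0.5783 -0.1773  0.0327]
```

View pics/scene3.png

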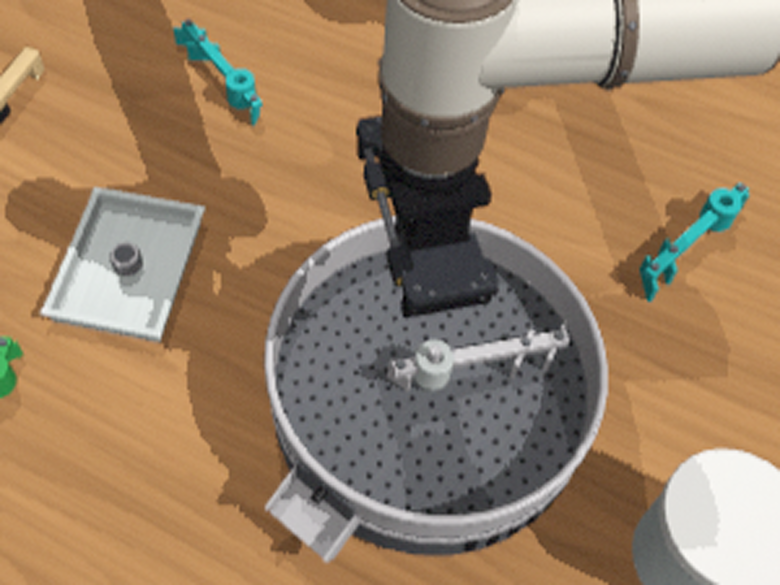

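The nut stands in the tray at crop (126,260). The metal stirrer is still on the shaft with its hub at (433,360), and its bar is bare and reachable.

Call:
{"op": "drive_tool", "data": {"rows": [[60,-1,20,0,0,0,0],[60,-2,30,0,0,0,0],[60,-2,20,0,0,0,0],[60,-1,9,-15,0,0,0],[60,0,0,-30,0,0,0]]}}

```text
time_s: 10.53
tcp_pos: [0.5269, 0.2279, 0.1989]
ee_rot: [[0.639, -0.769, 0.008], [-0.77, -0.639, 0.005], [0.001, -0.01, -1.0]]
wrist_force: [1.3, 0.5, 0.3]
gripper_width: 0.599
gripper_force: 0.0
```

Call:
{"op": "drive_tool", "data": {"rows": [[60,0,0,-30,0,0,0],[60,0,0,-25,0,0,0],[60,0,0,-10,0,0,0],[60,0,0,0,0,0,0],[60,0,0,0,0,0,0]]}}

```text
time_s: 10.95
tcp_pos: [0.5251, 0.2256, 0.1312]
ee_rot: [[0.637, -0.771, 0.001], [-0.771, -0.637, -0.0], [0.001, -0.0, -1.0]]
wrist_force: [0.3, 0.2, 1.3]
gripper_width: 0.597
gripper_force: 0.0
```

Call:
{"op": "drive_tool", "data": {"rows": [[60,0,0,-8,0,0,0],[60,0,0,0,0,0,0],[60,0,0,0,0,0,0]]}}

```text
time_s: 11.2
tcp_pos: [0.5245, 0.2264, 0.1233]
ee_rot: [[0.638, -0.77, 0.001], [-0.77, -0.638, 0.001], [0.0, -0.001, -1.0]]
wrist_force: [-0.1, -0.8, 1.1]
gripper_width: 0.598
gripper_force: 0.0
```

Call:
{"op": "drive_tool", "data": {"rows": [[60,0,1,-8,0,0,0],[60,0,1,-6,0,0,0],[60,0,0,-4,0,0,0],[60,0,0,0,0,0,0],[60,0,0,0,0,0,0]]}}

```text
time_s: 11.62
tcp_pos: [0.524, 0.2282, 0.1041]
ee_rot: [[0.638, -0.77, -0.001], [-0.77, -0.638, -0.001], [0.0, 0.001, -1.0]]
wrist_force: [1.0, 0.3, 0.5]
gripper_width: 0.599
gripper_force: 0.0
```

Run:
```python
from h import *
s=sense(); print(s["tcp_pos"],s["wrist_force"],s["joints"])
c=capture("scene"); save(c,"scene4",(310,190,470,310),4.5)
```

```text
[0.52400978 0.22822886 0.10406489] [0.95582209 0.33718993 0.48011955] [ 3.97733378e+01  2.46677522e+01 -1.73681414e+01  6.41558646e-03
 -4.80246590e+01 -1.16231407e-01]
```

View pics/scene4.png

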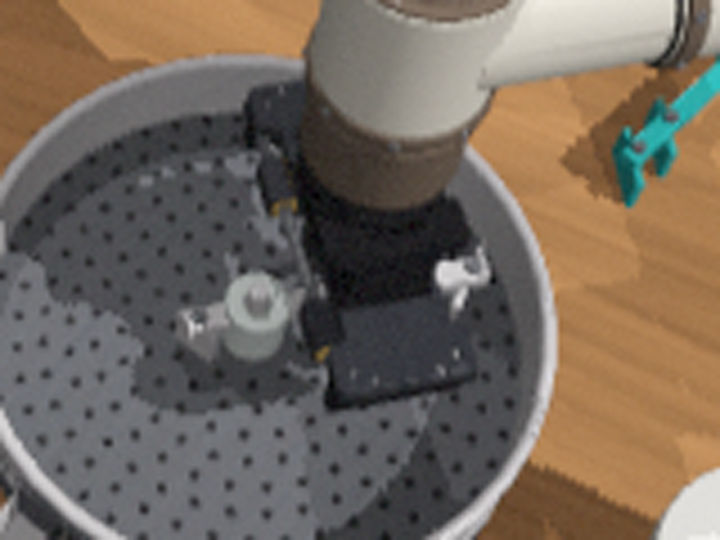

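The crop shows the fingers astride the bar, at (285,200) and (325,330). The hub at (258,315) and the blade end at (460,275) are both free. Closing the fingers.

Call:
{"op": "drive_tool", "data": {"rows": [[40,0,0,0,0,0,0],[25,0,0,0,0,0,0],[20,0,0,0,0,0,0],[0,0,0,0,0,0,0],[0,0,0,0,0,0,0]]}}

```text
time_s: 12.08
tcp_pos: [0.5242, 0.2283, 0.1047]
ee_rot: [[0.638, -0.77, 0.0], [-0.77, -0.638, 0.0], [0.0, -0.0, -1.0]]
wrist_force: [0.0, -0.4, 0.2]
gripper_width: 0.307
gripper_force: 0.0
```

Call:
{"op": "drive_tool", "data": {"rows": [[0,0,0,0,0,0,0],[0,0,0,0,0,0,0],[0,0,0,0,0,0,0],[0,0,0,0,0,0,0],[0,0,0,0,0,0,0]]}}

```text
time_s: 12.5
tcp_pos: [0.5241, 0.2282, 0.1045]
ee_rot: [[0.638, -0.77, -0.0], [-0.77, -0.638, -0.0], [-0.0, 0.0, -1.0]]
wrist_force: [-0.3, -0.5, 0.7]
gripper_width: 0.158
gripper_force: 29.9
```

Call:
{"op": "drive_tool", "data": {"rows": [[0,0,0,3,0,0,0],[0,0,0,5,0,0,0],[0,0,0,6,0,0,0],[0,0,0,6,0,0,0],[0,0,0,6,0,0,0]]}}

```text
time_s: 12.92
tcp_pos: [0.5242, 0.2284, 0.1312]
ee_rot: [[0.638, -0.77, 0.0], [-0.77, -0.638, 0.0], [-0.0, -0.0, -1.0]]
wrist_force: [0.6, 0.4, -3.6]
gripper_width: 0.157
gripper_force: 29.9
```

Call:
{"op": "drive_tool", "data": {"rows": [[0,0,0,6,0,0,0],[0,0,0,6,0,0,0],[0,0,0,6,0,0,0],[0,0,0,6,0,0,0],[0,0,0,6,0,0,0]]}}

```text
time_s: 13.33
tcp_pos: [0.5242, 0.2283, 0.1612]
ee_rot: [[0.638, -0.77, 0.0], [-0.77, -0.638, 0.0], [-0.0, -0.0, -1.0]]
wrist_force: [-0.4, -0.7, -3.5]
gripper_width: 0.151
gripper_force: 29.9
```

Call:
{"op": "drive_tool", "data": {"rows": [[0,0,0,8,0,0,0],[0,0,0,8,0,0,0],[0,0,0,8,0,0,0],[0,0,0,8,0,0,0],[0,0,0,8,0,0,0]]}}

```text
time_s: 13.75
tcp_pos: [0.5242, 0.2283, 0.2015]
ee_rot: [[0.638, -0.77, 0.0], [-0.77, -0.638, 0.0], [-0.0, -0.0, -1.0]]
wrist_force: [1.5, -0.9, -3.7]
gripper_width: 0.155
gripper_force: 29.9
```

Call:
{"op": "drive_tool", "data": {"rows": [[0,0,0,8,0,0,0],[0,0,0,6,0,0,0],[0,0,0,3,0,0,0],[0,0,0,0,0,0,0],[0,0,0,0,0,0,0]]}}

```text
time_s: 14.17
tcp_pos: [0.524, 0.2283, 0.2174]
ee_rot: [[0.638, -0.77, -0.0], [-0.77, -0.638, -0.0], [-0.0, 0.0, -1.0]]
wrist_force: [-0.6, -1.0, -3.3]
gripper_width: 0.156
gripper_force: 30.0
```

Call:
{"op": "drive_tool", "data": {"rows": [[0,0,0,0,0,0,0],[0,0,0,0,0,0,0],[0,0,0,0,0,0,0]]}}

```text
time_s: 14.42
tcp_pos: [0.524, 0.2282, 0.217]
ee_rot: [[0.638, -0.77, -0.001], [-0.77, -0.638, -0.001], [-0.0, 0.001, -1.0]]
wrist_force: [-0.2, -0.5, -2.9]
gripper_width: 0.158
gripper_force: 29.9
```

Run:
```python
from h import *
np.set_printoptions(precision=4,suppress=True)
s=sense(); print(s["tcp_pos"],s["gripper_width"],s["wrist_force"],s["moment"],s["joint_velocities"])
for n in ("top","scene"):
    c=capture(n); save(c,n+"5",(310,150,470,310) if n=="scene" else (190,120,310,240),4.5 if n=="top" else 3.7)
    v,u=np.mgrid[0:400,0:640]; P=world(c,u.ravel(),v.ravel()); ok=c["z_map"].ravel()>0
    d=np.hypot(P[:,0]-.5545,P[:,1]-.191)
    a=ok&(P[:,2]>.222)&(P[:,2]<.245)&(d<.028); Q=P[a]
    print(n,"hub top",a.sum(),Q.mean(0),(Q.min(0)+Q.max(0))/2)
    w=np.array([-.637,.770]); t=(P[:,:2]-[.5545,.191])@w; q=(P[:,:2]-[.5545,.191])@[.770,.637]
    for lo,hi in ((-.045,-.022),(.1,.142)):
        a=ok&(t>lo)&(t<hi)&(abs(q)<.02)&(P[:,2]>.2)&(P[:,2]<.25); Q=P[a]; 
        print(lo,a.sum(),np.percentile(Q[:,2],[10,50,75,90]) if a.sum() else '',q[a].mean())
    for r in masks_of("nut",c)[:1]: print(r["p"],np.median(cloud(c,r["region"]),0))
```

```text
[0.524  0.2282 0.217 ] 0.15773831542872793 [-0.1915 -0.4967 -2.9426] [-0.031   0.1703  0.0051] [-0.0786 -0.0378  0.1929  0.0091  0.0359 -0.0141]
top hub top 118 [0.5574 0.1871 0.2299] [0.5566 0.1892 0.2296]
-0.045 45 [0.21   0.2241 0.2255 0.2293] -0.0018772200013179162
0.1 112 [0.2092 0.2199 0.2224 0.2243] -0.0027811537774277556
0.59 [ 0.5593 -0.1935  0.027 ]
scene hub top 213 [0.5577 0.1905 0.23  ] [0.5553 0.1891 0.2289]
-0.045 89 [0.2061 0.2234 0.2261 0.2282] 0.002450457523892489
0.1 94 [0.2117 0.2214 0.2229 0.2243] 0.0028477108199767153
```

View pics/scene5.png

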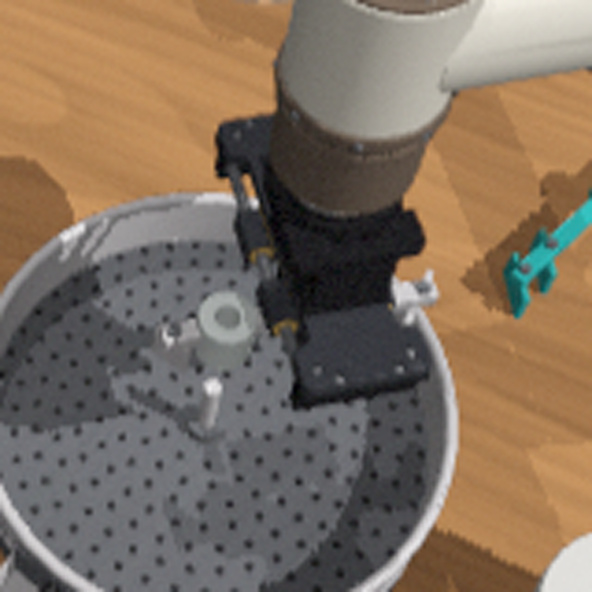

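The stirrer is off the shaft and level to about 0.02 rad. The hub at (225,320) is roughly 58 mm above the shaft's end at (212,388), and the nut is still in the tray.

```bash
python3 -c "from station import *; print(finish_job())"
```

```text
the job is handed in; nothing more can be done
None
```

The job is handed in: the nut stands in the tray, and the arm is holding the metal stirrer at its balance point, level to about 0.02 rad, hub over the shaft and about 58 mm clear of its end; the hand-in returned no verdict.

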